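# Open the bonding press and draw out the specimen carrier

### The arm

A 6-joint arm with a two-finger parallel gripper is mounted at the origin on the work surface. World frame = base frame: x ahead of the robot, y to its left, z up, the work surface at z = 0. Lengths are in m, angles in degrees, forces in N, time in s.
With the tool pointing down it reaches from about 0.325 to 0.85 m from the base axis. Payload 15.5 kg.
Tool frame: the origin (TCP) lies at the very end of the fingers, on their centre line; the grasp point (between the pads) lies arm.grip_depth behind it (arm.grip_depth is the distance from the TCP to the grasp point, in m); z points along the fingers, y is the direction in which the jaws open and shut (so a half turn about z gives the same grasp; the last joint's range is limited). The gripper opens to 91 mm and grips with 3 to 60 N. Pads are 32 mm wide; open, the fingers measure 118 mm over their backs; the gripper's body (76 mm by 178 mm) begins 60 mm behind the grasp point.
Start: joints at [-71.82, 28.281, 77.091, -0, 74.628, -5.472], TCP at [0.251, -0.573, 0.214] pointing down, gripper open.
Joint ranges: [-166.48, 166.48], [-47.26, 123.95], [12.59, 153.08], [-70.14, 250.14], [6.76, 159.57], [-176.63, 176.63]. Speed limits (degrees/s): [108.29, 108.29, 147.25, 172.46, 172.46, 172.46].

### API

Orientations are given as a 3x3 rotation matrix whose columns are the frame's x, y, z axes.
In Python, from rig import arm gives the robot as it stands. Calls block until the motion is done:
- arm.move_to(position, orientation): joint-space move of the TCP to a pose.
- arm.move_l(position, orientation=None, feed=0.15): straight line of the TCP; orientation=None keeps the orientation; feed is the mean speed in m/s.
- arm.move_joints(angles): joint-space move.
- arm.grip(opening): finger opening in m; the grip force is fixed at half the most; returns when the fingers have stopped.
- arm.sleep(seconds).
- arm.solve_ik(position, orientation): joint angles nearest the present ones, or None.
- arm.snapshot(name): name is "scene" or "side" or "wrist"; returns the picture (384x512x3 uint8, red, green, blue); there is no depth.
- arm.get_calibration(name): a dict with "intrinsics" (3x3 intrinsics, pixels), "cam_to_world" (4x4, takes a point from camera to world coordinates). Camera axes: x right, y down, z forward; pixel columns grow to the right and rows downward; lengths in m; the calibration is good to about 2 mm. A picture is of the moment at which its call begins: read the wrist's pose just before it. get_calibration takes no time and is no camera call; for the wrist camera it gives the pose at the moment of the call.
A pose or a line that the arm cannot do raises arm.Unreachable and nothing moves.
- arm.sign_off(): hands the job in, once; it reports no verdict.
Readings, each from a call of its own:
- arm.current_t(): time.
- arm.current_joint_positions(): joint angles.
- arm.current_dq(): joint speeds.
- arm.current_tau(): joint torques, N m.
- arm.current_ee_pos(): TCP position.
- arm.current_tool_rot(): TCP orientation.
- arm.current_force(): force on the tool from outside, world axes, zero at the start.
- arm.current_torque(): the same for the moment, N m.
- arm.current_width(): finger opening in m.
Only numpy, scipy, OpenCV 4.12 (cv2) and the standard library are available. Lean on these libraries where they do the work, as an engineer would, in place of code of your own. Each camera call takes 0.05 s, during which the arm holds its last target. There are 200 camera calls.

### The job

The bonded block in the press has cured. Wind the handwheel anticlockwise by its red handle until the screw comes up snug against its top stop, found by feel and not jammed hard, then let go and draw the carrier by its blue knob along its guides, out to the end stop, without lifting it or slamming it. Leave it there, and do not disturb the other things on the bench.

Things in the scene. Friction and masses are not known exactly. Their poses are not given: they have to be found in the camera images.
- press: White two-column screw press fixed on the bench. Origin: on the bench under the vertical screw axis; own z up; own -x is its front, where the carrier draws out. Bed: 90 mm wide, 20 mm high, from x = -275 to +70 mm, a dark guide rail along each side (tops 30 mm above the bench). White crosshead on two columns: 50 x 160 mm, underside 155 mm and top 190 mm above the bench, column nuts to 200 mm.
- end_stop (a point): Blue end stop across the front end of the press bed, its top 34 mm above the bench. This point: middle of its inner face, x = -265 mm in the press frame, 27 mm above the bench. The front edge of the drawn-out carrier rests against it.
- crosshead (a joint): Slight elastic twist of the crosshead on its columns about the screw axis, rad, 0 unloaded, growing anticlockwise: 0.01 rad for each N m of torque on the screw. Inside it sits the screw's brass nut, locked at a different height each time. The top stop is where a rubber-topped collar on the screw meets the nut, 1.3 to 2 turns from the start.
- wheel: Black spoked handwheel, 124 mm across. Origin: on the screw axis at the top of the hub; the rim's top is 3 mm lower. Own +x points to the handle. Anticlockwise from above, screw, wheel and shoe rise together 12 mm a turn; steady friction, about 5 N at the handle; it stays where it is left. At the top stop the hub's top is somewhere from 249 to 253 mm above the bench.
- handle (a point): Centre of the red crank handle on the wheel's rim: an upright sleeve 19 mm across, 46 mm tall, 55 mm from the screw axis, bottom 3.5 mm above the rim. It spins freely on its vertical pin, so a hand on it can keep its heading. It circles and rises with the wheel. At the top stop its push climbs from the friction by about 1.5 N per mm of handle travel: snug is 9 N or more, over 25 N jams the screw.
- shoe: Pressing shoe under the screw, 58 x 44 mm aluminium, guided on the columns; origin at the centre of its pressing face. At its front and back a lip hangs 20 mm below that face, around the block on the carrier, which can be drawn out only when the shoe is wound right up.
- carrier: Plate 199 x 62 x 8 mm, about 0.4 kg, loose on the press bed between the rails (1.5 mm clearance each side), bearing a glass slide and an amber block (36 x 24 mm, 25 mm above the plate). Origin: underside of the plate below the block; own -x points out of the press; plate from x = -155 to +44 mm. It starts under the screw; against the end stop its origin is at x = -110 mm in the press frame.
- knob (a point): Centre of the carrier's blue upright knob: cylinder 18 mm across, 42 mm tall (from 28 to 70 mm above the bench), 140 mm from the carrier's origin along its own -x.
- resin: Bystander: amber bottle, 48 mm across, 85 mm tall, loose on the bench; origin at the centre of its underside.
- jar: Bystander: white jar with a yellow cap, 56 mm across, 70 mm tall, loose; origin at the centre of its underside.
- slidebox: Bystander: blue and grey slide box, 72 x 102 x 34 mm, loose; origin at the centre of its underside.
Mind the look-alikes: they are no part of the job. There is more than one size of the carrier; the one meant has the size given above.

How it is judged (in metres and radians):
On the way, in this order (a step that is already met when the one before it is completed fails the run):
1. the screw is wound up snug against its top stop: a push of at least about 9 N at the handle (z of wheel in the frame of press above 0.2475 m and value of joint crosshead above 0.005 rad), for 0.03 s.
2. the carrier is drawn out to the end stop (x of carrier in the frame of press below -0.106 m), for 0.2 s.
At the end, for the whole second after the job is handed in: The screw is still wound up (the hub's top at least 247.5 mm above the bench), and the carrier lies flat and at rest on the bed between the rails, within 4 mm of the end stop (z of wheel in the frame of press above 0.2475 m and x of carrier in the frame of press below -0.106 m and z of carrier in the frame of press between 0.018 and 0.022 m and angle between carrier's own z axis and vertical below 0.04 rad and linear speed of carrier below 0.01 m/s); the robot touches nothing.
It fails at once if the screw jammed: a push of over about 27 N at the handle (torque over 1.5 N m, either way) (value of joint crosshead above 0.015 rad or value of joint crosshead below -0.015 rad).
It fails at once if the carrier drawn out more than 20 mm before the screw is up, or dragged against the pressing shoe (more than 8 N) (contact force between shoe and carrier above 8 N or (x of carrier in the frame of press below -0.024 m and z of wheel in the frame of press below 0.247 m)).
It fails at once if the carrier lifted off the bed by more than 6 mm (z of carrier in the frame of press above 0.026 m).
It fails at once if the carrier slammed or wrenched against the press (more than 40 N) (contact force between carrier and press above 40 N).
It fails at once if a bystander disturbed (moved more than 15 mm) (distance of any of resin, jar, slidebox from where it was at the start of the episode above 0.015 m).
It also fails if it takes over 70 s, if anything falls off the work surface, if the arm or the gripper's body presses on something with over 40 N, if the wrist force passes 120 N, or if a joint passes its speed limit or range.

## Working session

There is one attempt and no reset: what is moved stays moved. The work goes in short steps, each a Python script; the robot and the scene stay as the last script left them, time stands still between calls to the robot, and variables do not carry over. Pictures are saved under pics/ and viewed, about 8 in all and at most 12, crops included, and the job is handed in when it is done.

```bash
ls; mkdir -p pics; python3 - <<'E'
from rig import arm
import cv2,numpy as np
for n in("scene","side"):
    im=arm.snapshot(n); cv2.imwrite(f"pics/{n}0.png",im[:,:,::-1]); c=arm.get_calibration(n); print(n,np.round(c["intrinsics"],1).tolist(),np.round(c["cam_to_world"],3).tolist())
print(arm.grip_depth,arm.current_t(),arm.current_tool_rot().round(3).tolist() if hasattr(arm.current_tool_rot(),'round') else arm.current_tool_rot())
E
```

```text
pics
scene [[456.5, 0.0, 257.1], [0.0, 456.5, 197.9], [0.0, 0.0, 1.0]] [[0.846, 0.363, -0.391, 1.038], [0.533, -0.598, 0.598, -0.84], [-0.017, -0.714, -0.7, 1.054], [0.0, 0.0, 0.0, 1.0]]
side [[410.4, 0.0, 251.9], [0.0, 410.4, 189.7], [0.0, 0.0, 1.0]] [[-0.978, -0.154, 0.143, 0.392], [-0.209, 0.67, -0.712, 0.559], [0.014, -0.726, -0.687, 0.799], [0.0, 0.0, 0.0, 1.0]]
0.0188 0.1 [[0.916, 0.401, -0.0], [0.401, -0.916, 0.001], [0.0, -0.001, -1.0]]
```

View pics/scene0.png

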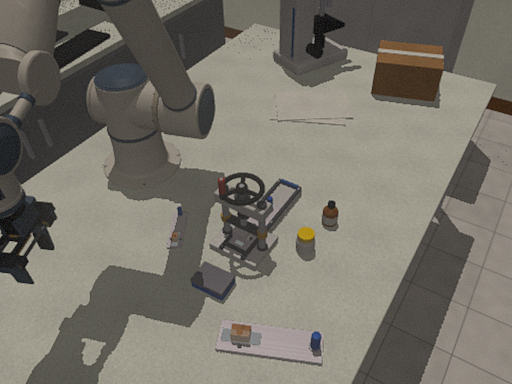

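View pics/side0.png

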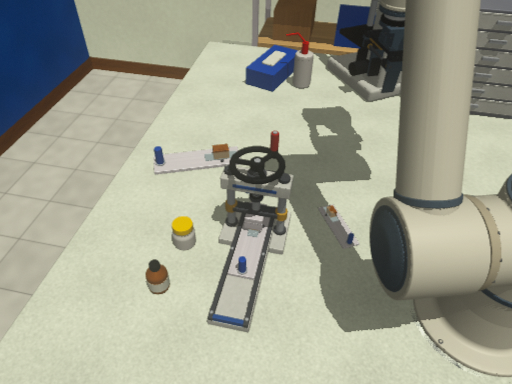

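Look-alikes for the carrier: the large plate at side (190,160) / scene (270,342), the small one at side (340,225) / scene (176,228), and the one in the press bed with its knob at side (242,265) / scene (269,200). The last is the one meant. The red handle is at side (275,140) / scene (222,187); the red-topped bottle at side (304,60) is clutter.

```bash
cat > h.py <<'E'
from rig import arm
import cv2,numpy as np
def cam(n,c=None):
    c=c or arm.get_calibration(n); return np.array(c["intrinsics"]),np.array(c["cam_to_world"])
def proj(n,P,c=None):
    K,T=cam(n,c); p=(np.atleast_2d(P)-T[:3,3])@T[:3,:3]@K.T; return p[:,:2]/p[:,2:]
def ray(n,uv,c=None):
    K,T=cam(n,c); return T[:3,3],T[:3,:3]@np.linalg.solve(K,[*uv,1])
def onz(n,uv,z,c=None):
    o,d=ray(n,uv,c); return o+d*(z-o[2])/d[2]
def tri(a,b):
    A=[];B=[]
    for o,d in(a,b):
        d=d/np.linalg.norm(d);M=np.eye(3)-np.outer(d,d);A.append(M);B.append(M@o)
    return np.linalg.lstsq(np.vstack(A),np.hstack(B),rcond=None)[0]
E
python3 - <<'E'
from h import *
for n,s,e in(("hub",(257,163),(241,188)),("handletop",(275,133),(222,180)),("knobtop",(242,259),(269,198)),("stop",(231,319),(290,183))):
    print(n,tri(ray("side",s),ray("scene",e)).round(3))
a=cv2.imread("pics/scene0.png")[165:265,165:315];b=cv2.imread("pics/side0.png")[120:335,195:310]
cv2.imwrite("pics/c1.png",np.hstack([cv2.resize(cv2.copyMakeBorder(a,0,15,0,0,0),None,fx=2.8,fy=5,interpolation=2) if 0 else cv2.copyMakeBorder(cv2.resize(a,None,fx=3,fy=3,interpolation=2),0,290,0,0,cv2.BORDER_CONSTANT),cv2.copyMakeBorder(cv2.resize(b,None,fx=2.7,fy=2.7,interpolation=2)[:590],0,0,0,0,cv2.BORDER_CONSTANT) if 0 else cv2.copyMakeBorder(cv2.resize(b,(310,580),interpolation=2),0,10,0,0,cv2.BORDER_CONSTANT)]))
E
```

```text
hub [ 0.519 -0.122  0.224]
handletop [ 0.491 -0.167  0.276]
knobtop [0.519 0.022 0.067]
stop [0.517 0.15  0.03 ]
```

View pics/c1.png

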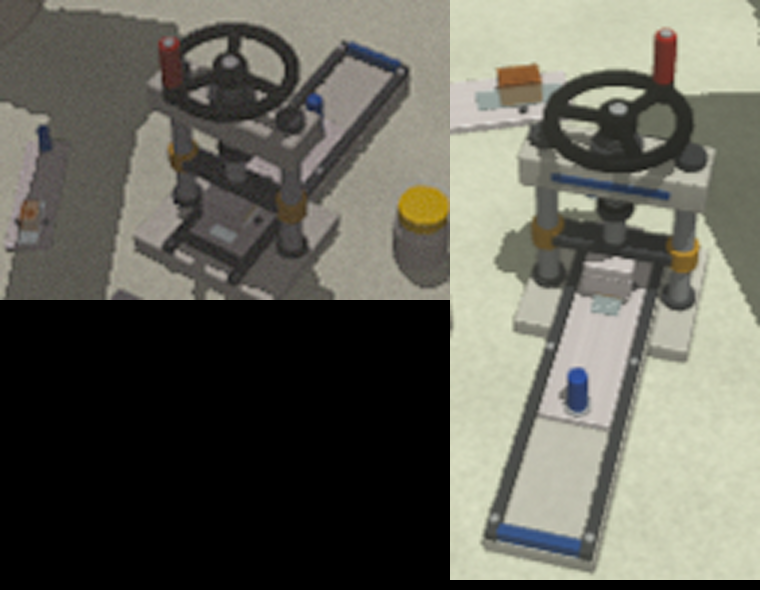

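```bash
cat >> h.py <<'E'
R0=np.array([[0,1,0],[1,0,0],[0,0,-1.]])
E
python3 - <<'E'
from h import *
print(proj("side",[[.519,-.122,.224]]))
for n,uv in(("jar",(183,225)),("resin",(155,268)),): print(n,onz("side",uv,.07).round(3))
arm.move_to([.515,-.15,.40],R0)
print(arm.current_joint_positions(),arm.current_t(),arm.current_force())
c=arm.get_calibration("wrist"); im=arm.snapshot("wrist")
np.save("c2.npy",c,allow_pickle=True); cv2.imwrite("pics/w1.png",im[:,:,::-1])
g=[[.519,-.122,.224],[.491,-.167,.276],[.519,.022,.067],[.517,.15,.03]]
print(proj("wrist",g,c).round(1).tolist())
E
```

```text
[[256.95444078 162.97487186]]
jar [ 0.677 -0.041  0.07 ]
resin [0.695 0.089 0.07 ]
[-2.26937858e+01  1.35949282e+01  7.14806715e+01 -9.54515792e-03
  9.49636547e+01 -2.26104461e+01] 2.025 [0.19998455 0.53453642 0.77120245]
[[257.3, 153.1], [231.3, 203.3], [256.3, 44.9], [254.9, -41.7]]
```

View pics/w1.png

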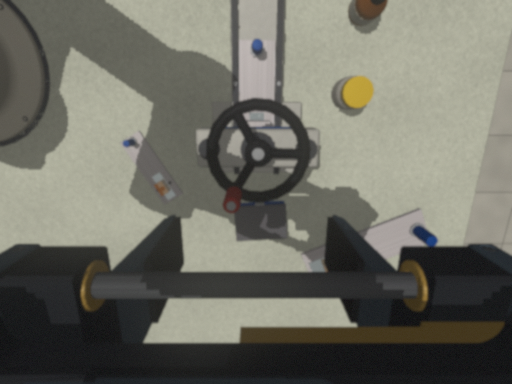

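The wrist view agrees with triangulation: hub at (258.5,154), handle top at (231.5,204), knob at (257.5,45), press axis nearly vertical in the image. The handle stands free, so I can grasp it.

```bash
python3 - <<'E'
from h import *
c=np.load("c2.npy",allow_pickle=True).item()
hub=onz("wrist",(258.5,154),.224,c);h=onz("wrist",(231.5,204),.2705,c);k=onz("wrist",(257.5,45),.07,c)
print(hub,h,k,np.linalg.norm(h[:2]-hub[:2]))
d=h[:2]-hub[:2]; h2=hub[:2]+d/np.linalg.norm(d)*.055
p=np.array([*((h[:2]+h2)/2),.29]); print(p)
arm.move_l(p,R0,feed=.15)
p[2]=.234; arm.move_l(p,feed=.08); f0=np.array(arm.current_force()); print("f0",f0)
w=arm.grip(.01); arm.sleep(.2)
print(w,arm.current_width(),np.array(arm.current_force())-f0,arm.current_ee_pos(),arm.current_t())
np.save("g.npy",np.r_[hub,f0])
E
```

```text
[ 0.52042175 -0.1230386   0.224     ] [ 0.49071651 -0.16969651  0.2705    ] [0.52082573 0.02133346 0.07      ] 0.05531149214591463
[ 0.49080016 -0.16956513  0.29      ]
f0 [-0.00266595  0.22421782  1.19042071]
False 0.018338914440092204 [-1.28830632 -0.39093581 -1.06015114] [ 0.4907535  -0.16957504  0.23398829] 5.1333
```

```bash
cat >> h.py <<'E'
def wind(c,th0,z0,th,th1,step,r=.055,fmax=10,feed=.06,every=5,k=2e-5):
    """c: centre xy (adapted by radial force); angles in deg"""
    f0=np.load("g.npy")[3:]; c=np.array(c,float); i=0
    while th<th1-1e-6:
        th=min(th+step,th1); a=np.radians(th0+th); u=np.array([np.cos(a),np.sin(a)]); t=np.array([-u[1],u[0]])
        arm.move_l([*(c+r*u),z0+.012*th/360],feed=feed)
        f=np.array(arm.current_force())-f0; fr=f[:2]@u; ft=-f[:2]@t; i+=1
        if i%every==0 or ft>fmax: print(round(th,1),"ft %.1f fr %.1f fz %.1f"%(ft,fr,f[2]),c.round(4),round(arm.current_t(),2))
        if ft>fmax or abs(fr)>25: break
        c+=k*fr*u
    return c,th
E
python3 - <<'E'
from h import *
hub=np.load("g.npy")[:2]; p=np.array(arm.current_ee_pos()); d=p[:2]-hub
th0=np.degrees(np.arctan2(d[1],d[0]))
c,th=wind(hub,th0,p[2],0,100,5,r=np.linalg.norm(d),every=2,fmax=15)
np.save("s.npy",np.r_[c,th0,p[2],th,np.linalg.norm(d)]); print(th0,c,th)
E
```

```text
10 ft 3.2 fr -0.2 fz 0.2 [ 0.5204 -0.1231] 5.63
20 ft 2.7 fr -2.6 fz -1.4 [ 0.5204 -0.123 ] 6.13
30 ft 3.4 fr -4.0 fz -1.9 [ 0.5204 -0.1229] 6.63
40 ft 2.8 fr -4.6 fz -1.0 [ 0.5204 -0.1228] 7.13
50 ft 3.3 fr -3.6 fz -1.5 [ 0.5204 -0.1226] 7.63
60 ft 2.4 fr -4.4 fz -0.8 [ 0.5204 -0.1224] 8.13
70 ft 2.8 fr -4.0 fz -2.1 [ 0.5203 -0.1223] 8.63
80 ft 2.3 fr -4.2 fz -1.4 [ 0.5202 -0.1222] 9.13
90 ft 3.4 fr -3.0 fz -1.9 [ 0.52   -0.1221] 9.63
100 ft 3.7 fr -3.9 fz -2.9 [ 0.5199 -0.122 ] 10.13
-122.5186192470478 [ 0.51985625 -0.12195916] 100
```

```bash
python3 - <<'E'
from h import *
s=np.load("s.npy")
c,th=wind(s[:2],s[2],s[3],s[4],440,7,r=s[5]-.0005,every=6,fmax=11,feed=.08,k=3e-5)
s[:2]=c;s[4]=th
if th>=439:
    c,th=wind(c,s[2],s[3],th,760,2.5,r=s[5]-.0005,every=10,fmax=7.5,feed=.06,k=3e-5); s[:2]=c;s[4]=th
np.save("s.npy",s); print(s,arm.current_ee_pos(),arm.current_t())
E
```

```text
142.0 ft 1.9 fr -2.3 fz -4.1 [ 0.5196 -0.1219] 11.63
184.0 ft 0.9 fr -2.4 fz -4.7 [ 0.5193 -0.1222] 13.13
226.0 ft 1.5 fr 0.1 fz -3.8 [ 0.5192 -0.1224] 14.63
268.0 ft 0.9 fr 0.5 fz -3.1 [ 0.5192 -0.1224] 16.13
310.0 ft 0.6 fr 1.5 fz -0.7 [ 0.5192 -0.1224] 17.63
352.0 ft 0.8 fr 1.1 fz -1.6 [ 0.519  -0.1225] 19.13
394.0 ft 2.7 fr 1.6 fz -0.8 [ 0.5189 -0.1228] 20.63
436.0 ft 1.8 fr 2.5 fz -1.9 [ 0.519 -0.123] 22.13
465.0 ft 4.2 fr 2.0 fz -2.0 [ 0.5194 -0.1234] 24.88
490.0 ft 4.2 fr 1.0 fz -2.7 [ 0.5196 -0.1234] 27.38
515.0 ft 4.1 fr 1.5 fz -1.8 [ 0.52   -0.1233] 29.88
540.0 ft 3.7 fr 1.2 fz -2.3 [ 0.5203 -0.123 ] 32.38
565.0 ft 4.2 fr 2.6 fz -1.6 [ 0.5204 -0.1227] 34.88
572.5 ft 10.8 fr 0.7 fz -6.8 [ 0.5204 -0.1225] 35.63
[ 5.20396315e-01 -1.22504973e-01 -1.22518619e+02  2.33988293e-01
  5.72500000e+02  5.51891758e-02] [ 0.5213092  -0.06794102  0.25312227] 35.6333
```

```bash
python3 - <<'E'
from h import *
s=np.load("s.npy")
c,th=wind(s[:2],s[2],s[3],s[4],s[4]+4,.7,r=s[5]-.0005,every=1,fmax=13.5,feed=.03,k=3e-5)
s[4]=th
for i in range(3): arm.sleep(.1); print((np.array(arm.current_force())-np.load("g.npy")[3:]).round(1))
np.save("s.npy",s);print(arm.current_ee_pos(),arm.current_width(),arm.current_t())
E
```

```text
573.2 ft 12.4 fr -0.3 fz -6.8 [ 0.5204 -0.1225] 35.88
573.9 ft 13.7 fr 0.3 fz -9.1 [ 0.5204 -0.1225] 36.13
[13.9  0.4 -9.4]
[13.9  1.1 -9.2]
[13.9  1.1 -9.6]
[ 0.52071524 -0.06801235  0.25322503] 0.018578045549031866 36.4333
```

```bash
python3 - <<'E'
from h import *
arm.grip(.05); p=np.array(arm.current_ee_pos()); print(p,arm.current_t())
arm.move_l([*p[:2],.325],feed=.15)
arm.move_l([.521,.0,.325],feed=.2)
for n in("wrist","side","scene"):
    im=arm.snapshot(n); cv2.imwrite(f"pics/{n}2.png",im[:,:,::-1])
np.save("c3.npy",arm.get_calibration("wrist"),allow_pickle=True)
a=cv2.imread("pics/scene2.png")[150:270,180:320];b=cv2.imread("pics/side2.png")[120:330,190:310]
cv2.imwrite("pics/c2.png",np.hstack([cv2.copyMakeBorder(cv2.resize(a,None,fx=3,fy=3,interpolation=2),0,230,0,0,cv2.BORDER_CONSTANT),cv2.copyMakeBorder(cv2.resize(b,None,fx=2.8,fy=2.8,interpolation=2),0,2,0,0,cv2.BORDER_CONSTANT)]))
print(arm.current_t())
E
```

```text
[ 0.51899091 -0.06786622  0.25312034] 37.0833
38.3583
```

View pics/c2.png

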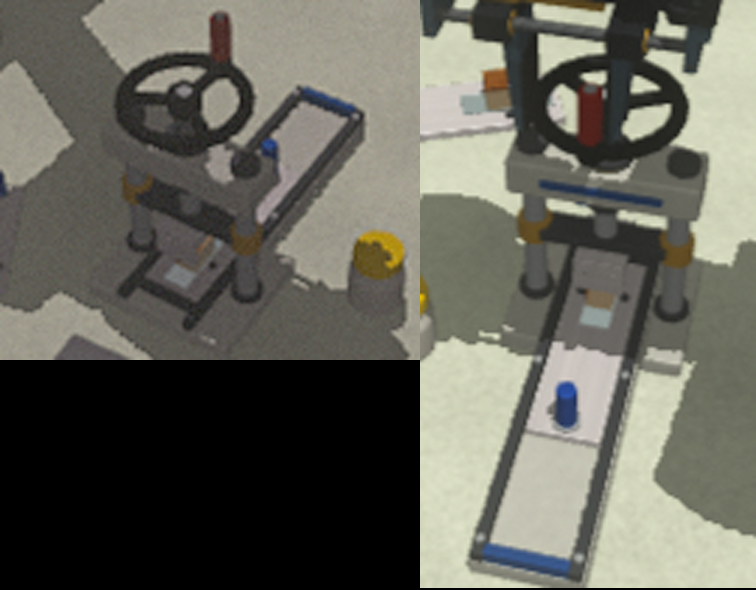

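View pics/wrist2.png

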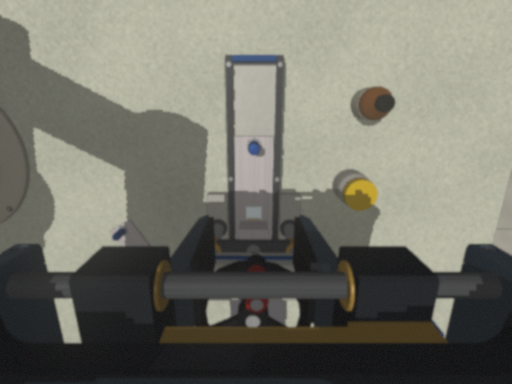

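The wheel is up and the amber block shows below the shoe. The handle is at scene (253,156) / side (251,151). In the wrist view the knob top is at (254,147) and the stop's centre at (255,59).

```bash
python3 - <<'E'
from h import *
c=np.load("c3.npy",allow_pickle=True).item()
print("handle top",tri(ray("side",(251,151)),ray("scene",(253.3,154.8))).round(4))
print("hub pred scene for z .243,.251",proj("scene",[[.5204,-.1227,.243],[.5204,-.1227,.251]]).round(1).tolist(),"seen 241,180.3; before 241.3,186.7 for z:",proj("scene",[[.5204,-.1227,.224],[.5204,-.1227,.2315]]).round(1).tolist())
print("knob",onz("wrist",(254,147),.07,c),"stop",onz("wrist",(255,59),.034,c))
print("rails",[onz("wrist",p,.03,c).round(4).tolist() for p in((228.5,65),(282,65),(231,180),(277.5,180))])
print(tri(ray("side",((566-420)/2.8+190,386/2.8+120)),ray("scene",(269/3+180,143/3+150))).round(4))
E
```

```text
handle top [ 0.5218 -0.0648  0.2999]
hub pred scene for z .243,.251 [[241.1, 183.4], [241.0, 181.1]] seen 241,180.3; before 241.3,186.7 for z: [[241.4, 188.7], [241.3, 186.6]]
knob [0.52115762 0.02464132 0.07      ] stop [0.52271115 0.14619439 0.034     ]
rails [[0.484, 0.1387, 0.03], [0.5622, 0.1387, 0.03], [0.4836, -0.0345, 0.03], [0.5595, -0.0345, 0.03]]
[0.5201 0.022  0.0695]
```

```bash
python3 - <<'E'
from h import *
arm.move_l([.521,.0225,.325],R0,feed=.15)
arm.grip(.045) if arm.current_width()<.04 else None
arm.move_l([.521,.0225,.10],feed=.2); arm.move_l([.521,.0225,.037],feed=.08)
f0=np.array(arm.current_force()); arm.grip(.01); arm.sleep(.1)
print("grip",arm.current_width(),(np.array(arm.current_force())-f0).round(1),arm.current_t())
x,y,z=arm.current_ee_pos(); y0=y
while y-y0<.125:
    rem=.109-(y-y0); st=.02 if rem>.025 else (.005 if rem>.006 else .001)
    y+=st; x+=.008*st
    arm.move_l([x,y,z],feed=.06 if st>.01 else .02)
    f=np.array(arm.current_force())-f0; print(round(y-y0,4),f.round(1),round(arm.current_t(),2))
    x+=np.clip(f[0]*5e-5,-.0005,.0005)
    if -f[1]>7 or np.abs(f).max()>20: break
print(arm.current_ee_pos(),arm.current_width())
np.save("f0.npy",f0)
E
```

```text
grip 0.01745169973176148 [-2.2  0.8  4.9] 41.5667
0.02 [-1.6  3.6  2.4] 42.05
0.04 [-1.3  2.8  2.3] 42.53
0.06 [-0.6  2.8  2.2] 43.02
0.08 [-1.4  3.6  2.8] 43.5
0.1 [0.1 3.3 3.1] 43.98
0.105 [-1.4  0.7  2.5] 44.38
0.106 [-0.8  0.1  3.6] 44.63
0.107 [-0.6 -8.   2.2] 44.88
[0.52161894 0.12895769 0.03710256] 0.01731695411195619
```

```bash
python3 - <<'E'
from h import *
arm.grip(.05); p=np.array(arm.current_ee_pos()); arm.move_l([*p[:2],.14],feed=.08); arm.move_l([.521,.10,.36],feed=.2)
c=arm.get_calibration("wrist"); im=arm.snapshot("wrist"); s=arm.snapshot("side")
a=cv2.resize(im[:280,150:430],None,fx=1.5,fy=1.5,interpolation=2);b=cv2.resize(s[120:330,170:330],None,fx=2,fy=2,interpolation=2)
cv2.imwrite("pics/end.png",np.hstack([a,b])[:,:,::-1])
print(proj("wrist",[[.5225,.142,.027],[.522,.1305,.07]],c).round(1).tolist(),arm.current_t())
E
```

```text
[[255.1, 130.7], [254.9, 140.6]] 48.3417
```

View pics/end.png

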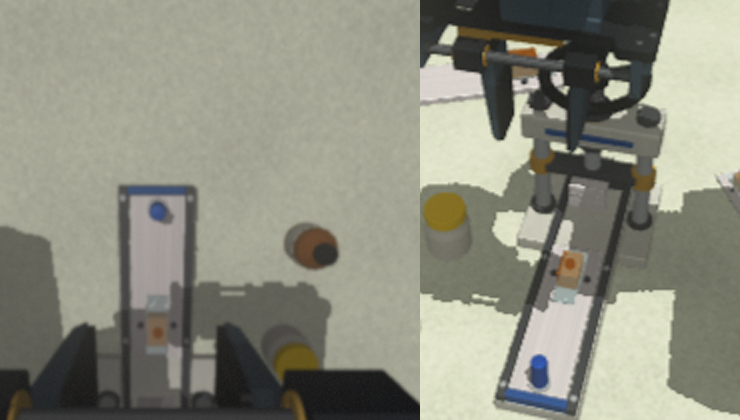

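The carrier's front edge is right at the blue stop, the block is clear of the shoe, the bystanders are in place and the gripper is clear.

```bash
python3 -c "
from rig import arm
print(arm.current_force(),arm.current_t()); print(arm.sign_off())"
```

```text
[ 0.07217932 -0.04374461 -0.7062895 ] 48.3417
the job is handed in; nothing more can be done
None
```

I wound the screw up to its top stop and drew the carrier out to the end stop, then handed the job in at 48.3 s. No verdict is reported, so these are my own checks.

- **Screw:** I gripped the red handle and wound it anticlockwise 1.59 turns. There the push climbed from about 4 N to about 13.9 N, over the 9 N for snug and under the 25 N that jams. The cameras put the hub's top at about 251–253 mm.
- **Carrier:** I drew it out 107 mm by its blue knob at about 3 N, and it met the end stop at about 8 N. The last picture shows its front edge against the stop, the carrier lying between the rails, and the resin bottle and jar standing in place. The slide box was not in that picture.
- **Hand-in:** The gripper was open and clear, with about 0.7 N on the force sensor.

Two readings disagreed:

- **Hub height:** My first rough estimate at the start (224 mm) was about 7 mm too low. The later views settled it.
- **Downward force:** At snug I also read about 9 N downward on the gripper, which I did not explain. It was gone after I let go.

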